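# Load and torque down a digestion stand

## Robot

A 6-joint arm with a two-finger parallel gripper is mounted at the origin on the work surface. World frame = base frame: x ahead of the robot, y to its left, z up, the work surface at z = 0. Lengths are in m, angles in rad, forces in N, time in s.
With the tool pointing down it reaches from about 0.3 to 0.875 m from the base axis. Payload 6.4 kg.
Tool frame: the origin (TCP) lies at the very end of the fingers, on their centre line; the grasp point (between the pads) lies 19 mm behind it; z points along the fingers, y is the line along which they close (so a half turn about z gives the same grasp; the last joint's range is limited). The gripper opens to 85 mm and grips with 20 to 120 N. Pads are 22 mm wide; open, the fingers measure 114 mm over their backs; the gripper's body (76 mm by 85 mm) begins 54 mm behind the grasp point. The pads swing forward as they close: fully open they stand 13 mm farther back than shut.
Start: joints at [1.142, 0.181, 1.607, -0, 1.354, -0.206], TCP at [0.127, 0.561, 0.231] pointing down, gripper open.
Joint ranges: [-2.99, 2.99], [-0.89, 2.07], [0.3, 2.58], [-1.14, 4.28], [0, 2.63], [-3.12, 3.12]. Speed limits (rad/s): [2.57, 2.57, 3.01, 3.14, 3.14, 3.14].

## Interface

Orientations are given as a unit quaternion [w, x, y, z].
In Python, from bench import get_obs, optics, workorder gives the robot as it stands.
- The arm moves only by the tool jog_arm, called as name(argument=value, ...), one argument or row to a line, values as JSON. Schema: {"type":"object","properties":{"plan":{"type":"object","properties":{"ticks":{"type":"array","items":{"type":"array","items":{"type":"number"},"minItems":7,"maxItems":7},"minItems":1,"maxItems":10}},"additionalProperties":false,"required":["ticks"]},"only":{"type":"string"},"quiet":{"type":"boolean"},"lines":{"type":"string"}},"required":["plan"],"additionalProperties":false}. plan is an object whose key "ticks" holds a list of rows, 1 to 10 of them, each of 7 numbers: dx, dy, dz in m, then a rotation vector rx, ry, rz in rad, then the opening from 0.0 (shut) to 1.0 (fully open); each row is the pose to reach, as a shift and turn from the pose commanded when the call began, along the tool's axes at that moment; what a row does not reach only later rows make up. A row lasts 1/8 s, in which the tool goes at most 0.0625 m and 0.188 rad, less where a joint would pass 70% of its speed; a pose out of reach is approached as far as the arm can. The fingers move at their own pace and stop on an object; the grip force is fixed at half the most. Time passes only in rows, so rows that do not move let the fingers close. The tool returns the time, the measured TCP pose, the force, the opening and the grip force at its end. only (a regular expression) keeps the lines of the reply that match it, lines (a string "A,B") keeps lines A to B, and quiet returns only ok. Input that does not fit is refused with a message, and nothing moves.
- get_obs(): the state, without advancing time (a new reading comes with each control period).
- optics.camera(name): name is "side" or "top" or "wrist"; returns (picture, depth): 420x560x3 uint8, blue, green, red; 420x560 float32, m along the optical axis (not along the pixel's ray), 0 where there is no reading.
- optics.camera_params(name): a dict with "fovy" (degrees; the focal length in pixels is half the picture's height over the tangent of half this angle, whatever the lens; pixels are square), "cx", "cy" (the principal point, pixels), "view" (4x4, takes a point from world to camera coordinates). Camera axes: x right, y up, looking along -z (the intrinsics and any distortion apply to the point x, -y, -z); pixel columns grow to the right and rows downward; lengths in m; the calibration is good to about 2 mm. A picture is of the moment at which its call begins: read the wrist's pose just before it. camera_params takes no time and is no camera call; for the wrist camera it gives the pose at the moment of the call.
- workorder.hand_in(): hands the job in; it is judged then, once.
The state is a dict: "time_s": time; "q": joint angles; "dq": joint speeds; "joint_efforts": joint torques, N m; "eef_pos": TCP position; "eef_rot": TCP orientation; "wrist_force": force on the tool from outside, world axes, zero at the start; "torque": the same for the moment, N m; "opening": opening from 0.0 (shut) to 1.0 (fully open); "grasp_force": force on a finger pad.
Only numpy, scipy, OpenCV 4.12 (cv2) and the standard library are available. Lean on these libraries where they do the work, as an engineer would, in place of code of your own. Each camera call takes 0.05 s, during which the arm holds its last target. There are 200 camera calls.

## Task

Put every digestion vessel standing on the cork mat into a socket of the digestion stand, turned so that its flat side matches the socket's flat and it sits fully home, swinging the keeper bar out of the way first. Then swing the keeper bar shut over them into its detent, and tighten the clamp nut clockwise with the torque wrench on it until the wrench clicks (its handle breaks over at the hinge); stop at the click, without forcing the handle to its end stop. Last, swing the wrench back (its one-way drive leaves the nut tight) and leave it straight, pointing out from the end of the stand in line with the row of sockets, clear of the front of the bench. Do not knock over the glassware and bottles standing about.

Things in the scene. Friction and masses are not known exactly. Their poses are not given: they have to be found in the camera images.
- stand: Fixed stand: base plate 112 x 360 x 12 mm, on it an aluminium block 92 x 228 mm, top 50 mm above the bench. Origin on the bench under the block centre; y along the row of four sockets, x across. At y +140 mm the keeper bar hinge post (to 117 mm high); at y -150 mm the clamp stud (to 138 mm) with nut and wrench, flange 48 mm wide below them.
- socket0 (a point): Centre of the floor of socket 0, at y = 78 mm on the stand, 26 mm above the bench, 24 mm below the block top. D-shaped: a round hole 43 mm wide with a flat wall 15.5 mm from its centre on the stand's +x side. Axes as the stand. Any vessel may go in any socket.
- socket1 (a point): Centre of the floor of socket 1, at y = 26 mm on the stand, 26 mm above the bench, 24 mm below the block top. D-shaped: a round hole 43 mm wide with a flat wall 15.5 mm from its centre on the stand's +x side. Axes as the stand. Any vessel may go in any socket.
- socket2 (a point): Centre of the floor of socket 2, at y = -26 mm on the stand, 26 mm above the bench, 24 mm below the block top. D-shaped: a round hole 43 mm wide with a flat wall 15.5 mm from its centre on the stand's +x side. Axes as the stand. Any vessel may go in any socket.
- socket3 (a point): Centre of the floor of socket 3, at y = -78 mm on the stand, 26 mm above the bench, 24 mm below the block top. D-shaped: a round hole 43 mm wide with a flat wall 15.5 mm from its centre on the stand's +x side. Axes as the stand. Any vessel may go in any socket.
- vessel0: Digestion vessel (may be absent), 0.2 kg: steel body 40 mm wide, 34 mm tall, one flat side 13.5 mm from the axis; above it a round white cap 24 mm wide, to 70 mm, to grip. Origin: centre of the underside, z up, x out of the flat, over which a short dark vent stub points. Thick, heavy, chamfered base. Seated, its top is 96 mm above the bench; over 8 degrees off it does not enter.
- vessel1: Digestion vessel (may be absent), 0.2 kg: steel body 40 mm wide, 34 mm tall, one flat side 13.5 mm from the axis; above it a round white cap 24 mm wide, to 70 mm, to grip. Origin: centre of the underside, z up, x out of the flat, over which a short dark vent stub points. Thick, heavy, chamfered base. Seated, its top is 96 mm above the bench; over 8 degrees off it does not enter.
- vessel2: Digestion vessel (may be absent), 0.2 kg: steel body 40 mm wide, 34 mm tall, one flat side 13.5 mm from the axis; above it a round white cap 24 mm wide, to 70 mm, to grip. Origin: centre of the underside, z up, x out of the flat, over which a short dark vent stub points. Thick, heavy, chamfered base. Seated, its top is 96 mm above the bench; over 8 degrees off it does not enter.
- vessel3: Digestion vessel (may be absent), 0.2 kg: steel body 40 mm wide, 34 mm tall, one flat side 13.5 mm from the axis; above it a round white cap 24 mm wide, to 70 mm, to grip. Origin: centre of the underside, z up, x out of the flat, over which a short dark vent stub points. Thick, heavy, chamfered base. Seated, its top is 96 mm above the bench; over 8 degrees off it does not enter.
- keeper (a joint): Steel keeper bar 26 x 10 x 310 mm, 100 to 110 mm above the bench, swings level. 0 = shut over the sockets, slotted end round the stud; to 1.5 rad open towards the stand's +x (counter-clockwise from above). Stays where left. Ball detent: sprung ball at 0.05 to 0.01 rad (some 10 N at the knob); home below 0.015. An unseated vessel blocks it. Open it some 1.2 rad for loading.
- keeper_hinge (a point): Point on the keeper bar's vertical pivot axis, at the underside of the bar.
- keeper_knob (a point): Middle of the keeper bar's upright black knob: a round grip 16 mm wide and 32 mm tall (116 to 148 mm above the bench), 140 mm from the pivot. Its y axis points from the knob towards the pivot.
- nut (a joint): Turn of the clamp nut about the vertical stud. Grows clockwise seen from above, which tightens. It turns stiffly (0.7 N m, about 4 N at the wrench's grip) and stays where it is left; it comes up hard at 1.10 rad.
- wrench (a joint): Turn of the torque wrench's head relative to the nut, which it sits on, clockwise positive. One-way drive: at 0 it takes the nut along clockwise; pulled back counter-clockwise it swings lightly (0.1 N m) down to -1.3 rad and the nut stays. The wrench stays where it is left.
- handle (a joint): Break-over hinge of the torque wrench, between head and handle, 45 mm from the nut axis. 0 = straight, held by a preloaded spring; folds (grows, clockwise) only when the pull reaches the set torque, about 11 N at mid grip, once the nut is hard up. A fold of 0.1 rad or more is the click. Springs straight when let go. End stop at 0.5 rad: do not force it there.
- nut_axis (a point): Point on the clamp nut's vertical axis at the wrench's height, 123 mm above the bench; it belongs to the wrench head: its x axis points along the straight wrench.
- handle_grip (a point): Middle of the wrench's black rubber grip: a round level bar 22 mm thick and 110 mm long, its axis 123 mm above the bench, 120 mm from the break-over hinge (165 mm from the nut's axis). Its x axis points outwards along the handle.
- flask: Bystander: amber conical glass flask, 82 mm wide, 132 mm tall, standing upright; origin at the centre of its underside.
- reagent: Bystander: black reagent bottle, 56 mm wide, 115 mm tall, standing upright; origin at the centre of its underside.
- wash: Bystander: white plastic wash bottle, 66 mm wide, 150 mm tall, standing upright; origin at the centre of its underside.
- basin: Bystander: white enamel bowl, 120 mm wide, 38 mm tall, standing upright; origin at the centre of its underside.
- vial0: Bystander: small stoppered glass vial, 24 mm wide, 45 mm tall, standing upright; origin at the centre of its underside.
- vial1: Bystander: small stoppered glass vial, 24 mm wide, 45 mm tall, standing upright; origin at the centre of its underside.
- vial2: Bystander: small stoppered glass vial, 24 mm wide, 45 mm tall, standing upright; origin at the centre of its underside.
Mind the look-alikes: they are no part of the job. Leave any orange look-alike of the vessel3 alone. What is shaped like the vessel0 but green is not meant.

How it is judged:
On the way, in this order (a step that is already met when the one before it is completed fails the run):
1. every vessel stands fully home in a socket (((horizontal distance between vessel0 and socket0 below 0.005 m and z of vessel0 in the frame of socket0 below 0.004 m and angle between vessel0's own z axis and vertical below 0.1 rad and angle between the x axis of vessel0 and the x axis of socket0, either way round below 0.25 rad) or (horizontal distance between vessel0 and socket1 below 0.005 m and z of vessel0 in the frame of socket1 below 0.004 m and angle between vessel0's own z axis and vertical below 0.1 rad and angle between the x axis of vessel0 and the x axis of socket1, either way round below 0.25 rad) or (horizontal distance between vessel0 and socket2 below 0.005 m and z of vessel0 in the frame of socket2 below 0.004 m and angle between vessel0's own z axis and vertical below 0.1 rad and angle between the x axis of vessel0 and the x axis of socket2, either way round below 0.25 rad) or (horizontal distance between vessel0 and socket3 below 0.005 m and z of vessel0 in the frame of socket3 below 0.004 m and angle between vessel0's own z axis and vertical below 0.1 rad and angle between the x axis of vessel0 and the x axis of socket3, either way round below 0.25 rad)) and ((horizontal distance between vessel1 and socket0 below 0.005 m and z of vessel1 in the frame of socket0 below 0.004 m and angle between vessel1's own z axis and vertical below 0.1 rad and angle between the x axis of vessel1 and the x axis of socket0, either way round below 0.25 rad) or (horizontal distance between vessel1 and socket1 below 0.005 m and z of vessel1 in the frame of socket1 below 0.004 m and angle between vessel1's own z axis and vertical below 0.1 rad and angle between the x axis of vessel1 and the x axis of socket1, either way round below 0.25 rad) or (horizontal distance between vessel1 and socket2 below 0.005 m and z of vessel1 in the frame of socket2 below 0.004 m and angle between vessel1's own z axis and vertical below 0.1 rad and angle between the x axis of vessel1 and the x axis of socket2, either way round below 0.25 rad) or (horizontal distance between vessel1 and socket3 below 0.005 m and z of vessel1 in the frame of socket3 below 0.004 m and angle between vessel1's own z axis and vertical below 0.1 rad and angle between the x axis of vessel1 and the x axis of socket3, either way round below 0.25 rad)) and ((horizontal distance between vessel2 and socket0 below 0.005 m and z of vessel2 in the frame of socket0 below 0.004 m and angle between vessel2's own z axis and vertical below 0.1 rad and angle between the x axis of vessel2 and the x axis of socket0, either way round below 0.25 rad) or (horizontal distance between vessel2 and socket1 below 0.005 m and z of vessel2 in the frame of socket1 below 0.004 m and angle between vessel2's own z axis and vertical below 0.1 rad and angle between the x axis of vessel2 and the x axis of socket1, either way round below 0.25 rad) or (horizontal distance between vessel2 and socket2 below 0.005 m and z of vessel2 in the frame of socket2 below 0.004 m and angle between vessel2's own z axis and vertical below 0.1 rad and angle between the x axis of vessel2 and the x axis of socket2, either way round below 0.25 rad) or (horizontal distance between vessel2 and socket3 below 0.005 m and z of vessel2 in the frame of socket3 below 0.004 m and angle between vessel2's own z axis and vertical below 0.1 rad and angle between the x axis of vessel2 and the x axis of socket3, either way round below 0.25 rad)) and ((horizontal distance between vessel3 and socket0 below 0.005 m and z of vessel3 in the frame of socket0 below 0.004 m and angle between vessel3's own z axis and vertical below 0.1 rad and angle between the x axis of vessel3 and the x axis of socket0, either way round below 0.25 rad) or (horizontal distance between vessel3 and socket1 below 0.005 m and z of vessel3 in the frame of socket1 below 0.004 m and angle between vessel3's own z axis and vertical below 0.1 rad and angle between the x axis of vessel3 and the x axis of socket1, either way round below 0.25 rad) or (horizontal distance between vessel3 and socket2 below 0.005 m and z of vessel3 in the frame of socket2 below 0.004 m and angle between vessel3's own z axis and vertical below 0.1 rad and angle between the x axis of vessel3 and the x axis of socket2, either way round below 0.25 rad) or (horizontal distance between vessel3 and socket3 below 0.005 m and z of vessel3 in the frame of socket3 below 0.004 m and angle between vessel3's own z axis and vertical below 0.1 rad and angle between the x axis of vessel3 and the x axis of socket3, either way round below 0.25 rad))), for 0.3 s.
2. the keeper bar is shut in its detent over the seated vessels (all of step 1 and value of joint keeper below 0.022 rad), for 0.3 s.
3. with the bar shut, the nut is hard up and the wrench handle breaks over (value of joint keeper below 0.022 rad and value of joint nut above 1.03 rad and value of joint handle above 0.1 rad), for 0.05 s.
At the end, for the whole second after the job is handed in: Every vessel upright in a socket, within 5 mm of its centre and 4 mm of its floor, flat to flat; keeper bar in its detent (below 0.022 rad); nut tight (above 1.03 rad); wrench handle straight (below 0.04 rad) with its grip within 50 mm of the line of the sockets (17 degrees); all at rest (all of step 2 and value of joint nut above 1.03 rad and value of joint handle below 0.04 rad and x of handle_grip in the frame of stand between -0.05 and 0.05 m and linear speed of each of vessel0, vessel1, vessel2, vessel3 below 0.02 m/s); the robot touches nothing.
It fails at once if the wrench handle is forced to its end stop (value of joint handle above 0.44 rad).
It fails at once if a flask, bottle, bowl or vial standing about is knocked over (angle between any of flask, reagent, wash, basin, vial0, vial1, vial2's own z axis and vertical above 0.8 rad).
Of vessel0, vessel1, vessel2, vessel3 only 2 to 4 are there at a start; the rules pass over those that are not, and their reading is None.
At some moment in a run one of vessel0, vessel1, vessel2, vessel3 may be knocked a few centimetres aside while the robot is not near it.
Once in a run the grip may slacken for a moment while it holds something.
It also fails if it takes over 210 s, if anything falls off the work surface, if the arm or the gripper's body presses on something with over 40 N, if the wrist force passes 120 N, or if a joint passes its speed limit or range.

## Working session

There is one attempt and no reset: what is moved stays moved. The work goes in short steps, Python scripts to look and compute and a tool call to move; the robot and the scene stay as the last step left them, time stands still between calls to the robot, and variables do not carry over. Pictures are saved under pics/ and viewed, at most 14 in all, crops included, and the job is handed in when it is done.

```bash
ls; mkdir -p pics; python3 - <<'E'
from bench import get_obs, optics
import cv2
for n in ("top","side"):
    p,d=optics.camera(n); cv2.imwrite(f"pics/{n}0.png",p)
    c=optics.camera_params(n); print(n,{k:(v.tolist() if hasattr(v,'tolist') else v) for k,v in c.items()}, (d>0).mean())
o=get_obs(); print(o)
E
```

```text
pics
top {'fovy': 45.95290871650882, 'cx': 277.41577164856596, 'cy': 217.55527649087887, 'view': [[0.017578253896183244, -0.9998450491937859, 0.000939464015830509, 0.027058129142737242], [0.9885746791235669, 0.01752077885338325, 0.14971014028484292, -0.5680065133150225], [-0.14970340271916951, -0.0017029125187623523, 0.9887294833791777, -1.2293761515549726], [0.0, 0.0, 0.0, 1.0]]} 0.9958248299319727
side {'fovy': 44.047238614804044, 'cx': 274.6670640260324, 'cy': 210.63239616644302, 'view': [[-0.9685712848728237, -0.24864464977735196, 0.006745684317068233, 0.5672680803973277], [0.143742217236826, -0.5373892468296675, 0.8309939665097958, -0.14374068467290244], [-0.20299714555542075, 0.8058465334844722, 0.5562405265417206, -1.3661655235645938], [0.0, 0.0, 0.0, 1.0]]} 0.9958418367346938
{'time_s': 0.1, 'q': array([ 1.14169578e+00,  1.81492017e-01,  1.60794693e+00,  2.09498008e-05,
        1.35382637e+00, -2.06321467e-01]), 'dq': array([ 0.00012347, -0.00103631, -0.00191947, -0.0002959 ,  0.00102541,
        0.00045184]), 'joint_efforts': array([ 7.72140975e-04, -4.45876586e+01, -3.52238917e+01, -4.34049189e-04,
        4.24278012e-03,  2.37508641e-05]), 'eef_pos': array([0.1268064 , 0.56030521, 0.23044124]), 'eef_rot': array([-2.70980116e-04,  1.11161548e-01,  9.93801998e-01, -7.91282101e-04]), 'wrist_force': array([ 0.55458328,  0.5557015 , -0.45847063]), 'torque': array([ 0.07135116, -0.00397718,  0.00720611]), 'grasp_force': 0.0, 'opening': 1.0007823098140476}
```

View pics/top0.png

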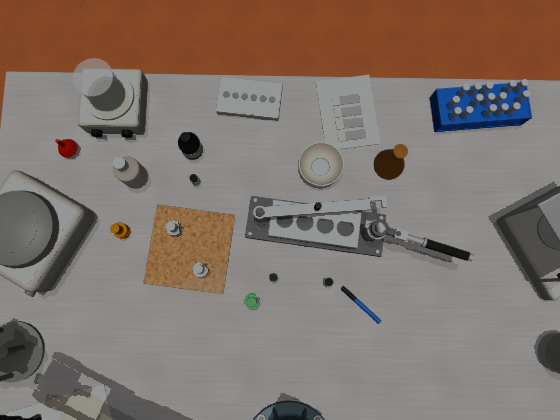

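View pics/side0.png

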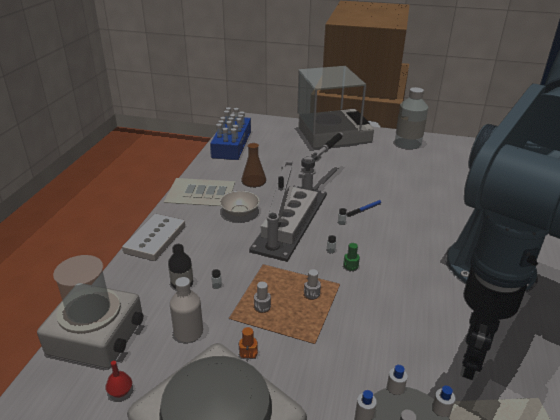

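Candidates in the top view are two steel/white vessels on the cork mat, at (173,228) and (200,269). The look-alikes are orange at (120,230) and green at (251,300), both off the mat. The keeper is slightly open: hinge (260,212), knob (318,206). The wrench runs from the nut at (378,228) to the grip at (447,248).

```bash
cat > h.py <<'E'
import numpy as np, cv2
from bench import get_obs, optics
from scipy.spatial.transform import Rotation as R
def cam(n):
    V=np.array(optics.camera_params(n)["view"]); c=optics.camera_params(n)
    p,d=optics.camera(n); f=p.shape[0]/2/np.tan(np.radians(c["fovy"]/2))
    return p,d,dict(V=V,f=f,cx=c["cx"],cy=c["cy"])
def cloud(d,c):
    v,u=np.indices(d.shape); X=np.stack([(u-c["cx"])/c["f"]*d,-(v-c["cy"])/c["f"]*d,-d],-1)
    return (X-c["V"][:3,3])@c["V"][:3,:3]
def ray(u,v,z,c):
    u=np.atleast_1d(u).astype(float);v=np.atleast_1d(v).astype(float)
    D=np.stack([(u-c["cx"])/c["f"],-(v-c["cy"])/c["f"],-np.ones_like(u)],-1)@c["V"][:3,:3]
    o=-c["V"][:3,:3].T@c["V"][:3,3]
    return o+D*((z-o[2])/D[:,2])[:,None]
def pix(P,c):
    X=c["V"][:3,:3]@np.asarray(P,float)+c["V"][:3,3]
    return c["cx"]-c["f"]*X[0]/X[2], c["cy"]+c["f"]*X[1]/X[2]
def tool():
    o=get_obs(); q=o["eef_rot"]; return np.array(o["eef_pos"]),R.from_quat([q[1],q[2],q[3],q[0]])
def rows(P,yaw_y=None):
    """shift in tool axes to world point P (tool pointing down), and rz to bring tool y axis to world yaw"""
    p,r=tool(); s=r.inv().apply(np.array(P)-p); y=r.apply([0,1,0]); a=np.arctan2(y[1],y[0])
    rz=None
    if yaw_y is not None:
        e=(yaw_y-a+np.pi/2)%np.pi-np.pi/2; rz=-e
    return s.round(4), rz, a
E
python3 - <<'E'
from h import *
for n in("top","side"):
    p,d,c=cam(n); X=cloud(d,c); np.savez(f"{n}.npz",p=p,d=d,X=X,**c)
    for name,uv in dict(v0=(173,228),v1=(200,269),).items():
        pass
    H=X[...,2]
    if n=="top":
        print("bench z",np.median(H[320:340,200:300]),H[320:340,200:300].std())
        m=(abs(H-.05)<.004)&(d>0); m[:190]=0;m[260:]=0;m[:,:240]=0;m[:,390:]=0
        P=X[m][:,:2]; print("block",len(P),cv2.minAreaRect(P.astype(np.float32)))
        m=(abs(H-.012)<.004)&(d>0); m[:190]=0;m[265:]=0;m[:,:240]=0;m[:,395:]=0
        print("plate",m.sum(),cv2.minAreaRect(X[m][:,:2].astype(np.float32)))
        m=(abs(H-.11)<.004); m[:190]=0;m[235:]=0;m[:,:245]=0;m[:,395:]=0
        print("bar",m.sum(),cv2.minAreaRect(X[m][:,:2].astype(np.float32)))
        m=(abs(H-.13)<.012); m[:220]=0;m[270:]=0;m[:,:420]=0;m[:,480:]=0
        print("grip",m.sum(),cv2.minAreaRect(X[m][:,:2].astype(np.float32)),H[m].max())
        m=(H>.12)&(H<.16); m[:190]=0;m[220:]=0;m[:,:300]=0;m[:,335:]=0
        print("knob",m.sum(),X[m].mean(0))
        m=(H>.115)&(H<.16); m[:190]=0;m[230:]=0;m[:,:245]=0;m[:,275:]=0
        print("post",m.sum(),X[m].mean(0) if m.any() else 0)
        m=(H>.115)&(H<.16); m[:215]=0;m[245:]=0;m[:,:360]=0;m[:,395:]=0
        print("stud",m.sum(),X[m].mean(0),cv2.minAreaRect(X[m][:,:2].astype(np.float32)))
        for u,v in((173,228),(200,269),(120,230),(251,300)):
            w=np.zeros(d.shape,bool); w[v-14:v+14,u-14:u+14]=1
            m=w&(abs(H-.07)<.006); print("vessel",m.sum(),X[m].mean(0),np.ptp(X[m],0))
p=np.load("top.npz")["p"]
a=cv2.resize(p[205:295,140:240],(800,720)[:1]+(720,),interpolation=cv2.INTER_CUBIC)[:600]
b=cv2.resize(p[205:289,150:262],(800,600),interpolation=cv2.INTER_CUBIC); cv2.imwrite("pics/crop1.png",b)
E
```

```text
bench z 0.0013158963984212482 0.09168020326732312
block 1589 ((0.5534127354621887, -0.05752362310886383), (0.2981753647327423, 0.09296415746212006), 82.83155059814453)
plate 1493 ((0.549390971660614, -0.0673736184835434), (0.19152705371379852, 0.38605183362960815), 0.5350737571716309)
bar 1126 ((0.5849899053573608, -0.06559738516807556), (0.03103252314031124, 0.32617753744125366), 6.087622165679932)
grip 494 ((0.4866483211517334, -0.3645315170288086), (0.13266128301620483, 0.02297799661755562), 73.62801361083984) 0.1407024672456753
knob 48 [ 0.58172512 -0.05786953  0.14542896]
post 53 [0.57084416 0.08031544 0.11783473]
stud 317 [ 0.53208567 -0.21002861  0.13347448] ((0.5344688296318054, -0.21381151676177979), (0.041597574949264526, 0.05579053983092308), 0.69850093126297)
vessel 41 [0.53712864 0.30287244 0.07327495] [0.02293794 0.02279651 0.01129021]
vessel 57 [0.43285365 0.23026285 0.07372289] [0.02223682 0.02355599 0.00986369]
vessel 73 [0.52954435 0.44346054 0.07114999] [0.02070728 0.02449452 0.01159192]
vessel 70 [0.35533706 0.09781525 0.07094318] [0.0195158  0.02004232 0.01009371]
```

View pics/crop1.png

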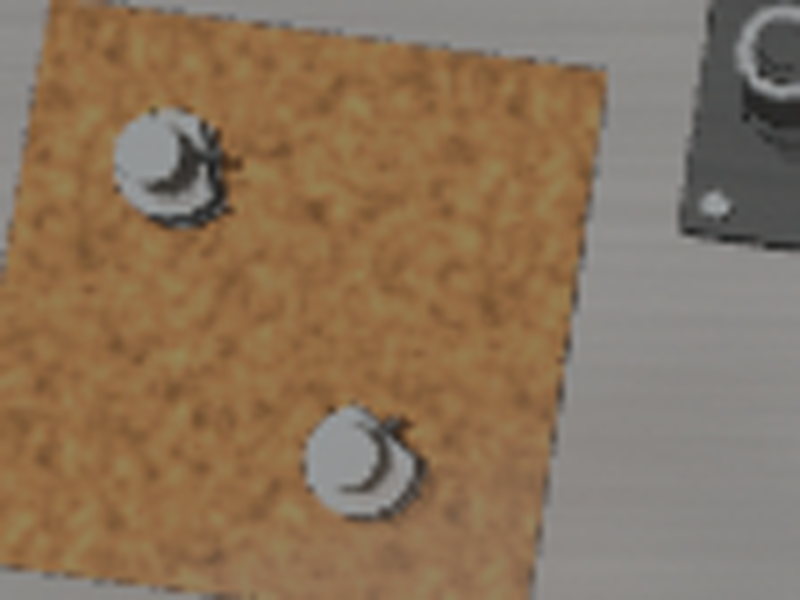

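```bash
python3 - <<'E'
from h import *
print(rows([0.46,0.27,0.36],np.pi/2), rows([0.53,-.06,.38],np.pi/2))
c=optics.camera_params("wrist"); V=np.array(c["view"]); print(-V[:3,:3].T@V[:3,3], V[2,:3],c["fovy"])
E
```

```text
(array([-0.389 , -0.2099, -0.1291]), np.float64(-0.22278774163839588), np.float64(1.3480085851565007)) (array([-0.5302, -0.5163, -0.1488]), np.float64(-0.22278774163839588), np.float64(1.3480085851565007))
[0.05853711 0.57729786 0.37415779] [-0.26919752  0.06328484  0.9610035 ] 69.51805347794769
```

jog_arm(
  plan={"ticks": [[-0.05, -0.03, -0.03, 0, 0, -0.1, 1], [-0.1, -0.055, -0.06, 0, 0, -0.223, 1], [-0.15, -0.08, -0.09, 0, 0, -0.223, 1], [-0.2, -0.11, -0.129, 0, 0, -0.223, 1], [-0.25, -0.14, -0.129, 0, 0, -0.223, 1], [-0.3, -0.165, -0.129, 0, 0, -0.223, 1], [-0.35, -0.19, -0.129, 0, 0, -0.223, 1], [-0.389, -0.21, -0.129, 0, 0, -0.223, 1], [-0.389, -0.21, -0.129, 0, 0, -0.223, 1], [-0.389, -0.21, -0.129, 0, 0, -0.223, 1]]},
)

```text
time_s: 1.45
eef_pos: [0.4596, 0.2702, 0.36]
eef_rot: [-0.0, 0.0, 1.0, 0.0]
wrist_force: [-0.4, -0.8, 0.8]
opening: 0.997
grasp_force: 0.0
```

```bash
cat > ves.py <<'E'
from h import *
import sys
p,d,c=cam("wrist"); X=cloud(d,c); H=X[...,2]; np.savez("wrist.npz",p=p,d=d,X=X,**c)
cv2.imwrite("pics/"+sys.argv[1],p)
for g in ((.537,.303),(.433,.230)):
    m=(H>.066)&(H<.082)&(np.hypot(X[...,0]-g[0],X[...,1]-g[1])<.06)
    if m.sum()<20: print("none");continue
    v,u=np.nonzero(m); P=ray(u,v,.0725,c); (e,r)=cv2.minEnclosingCircle(P[:,:2].astype(np.float32)); ctr=np.array(e)
    ctr=P[:,:2].mean(0)
    print("cap",ctr,r,np.median(H[m]),"px",u.mean(),v.mean())
E
python3 ves.py w1.png
```

```text
cap [0.53762996 0.30499913] 0.013060692697763443 0.07461357807839022 px 302.02450980392155 219.88725490196077
cap [0.43340353 0.23263948] 0.012022638693451881 0.07476988914420263 px 252.12608695652173 149.87391304347827
```

View pics/w1.png

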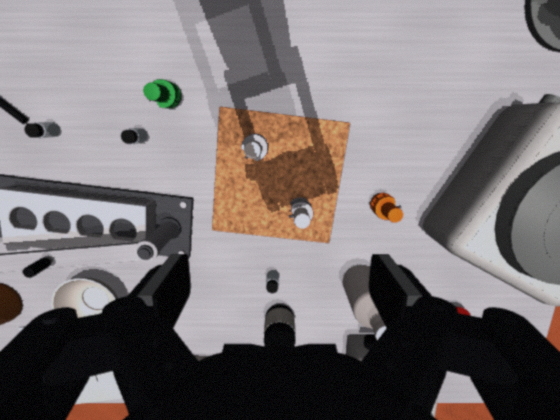

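The wrist view shows vessels at (253,149) and (301,214) on the mat, with the stand at left, its hinge at (146,251). Green (160,93) and orange (387,208) are off the mat.

jog_arm(
  plan={"ticks": [[0, -0.06, 0, 0, 0, 0, 1], [0, -0.12, 0, 0, 0, 0, 1], [0, -0.18, 0, 0, 0, 0, 1], [0, -0.24, 0, 0, 0, 0, 1], [0, -0.3, 0, 0, 0, 0, 1], [0, -0.35, 0, 0, 0, 0, 1], [-0.05, -0.35, 0, 0, 0, 0, 1], [-0.05, -0.35, 0, 0, 0, 0, 1], [-0.05, -0.35, 0, 0, 0, 0, 1]]},
)

```text
time_s: 2.62
eef_pos: [0.5098, -0.0787, 0.3601]
eef_rot: [-0.0, -0.001, 1.0, 0.0]
wrist_force: [-0.0, -0.0, 0.5]
opening: 0.999
grasp_force: 0.0
```

```bash
cat > stand.py <<'E'
from h import *
import sys
p,d,c=cam("wrist"); X=cloud(d,c); H=X[...,2]; np.savez("wrist.npz",p=p,d=d,X=X,**c)
cv2.imwrite("pics/"+sys.argv[1],p)
near=(abs(X[...,0]-.55)<.2)&(abs(X[...,1]+.06)<.25)
m=near&(abs(H-.05)<.005); m=cv2.morphologyEx(m.astype(np.uint8),cv2.MORPH_OPEN,np.ones((3,3)))
cs=max(cv2.findContours(m,cv2.RETR_EXTERNAL,cv2.CHAIN_APPROX_NONE)[0],key=cv2.contourArea)[:,0]
print("block",cv2.minAreaRect(ray(cs[:,0],cs[:,1],.05,c)[:,:2].astype(np.float32)))
# sockets: dark holes floor
m=(near&(H>.02)&(H<.040)).astype(np.uint8); m=cv2.morphologyEx(m,cv2.MORPH_OPEN,np.ones((3,3)))
for k in cv2.findContours(m,cv2.RETR_EXTERNAL,cv2.CHAIN_APPROX_NONE)[0]:
    if cv2.contourArea(k)>60:
        (u,v),_,_=cv2.minAreaRect(k); print("hole",cv2.contourArea(k),(u,v),ray(u,v,.05,c)[0][:2],cv2.minAreaRect(ray(k[:,0,0],k[:,0,1],.05,c)[:,:2].astype(np.float32))[1])
for nm,lo,hi,z in(("hi",.112,.155,.117),("bar",.104,.1145,.11)):
    m=(near&(H>lo)&(H<hi)).astype(np.uint8)
    for k in cv2.findContours(m,cv2.RETR_EXTERNAL,cv2.CHAIN_APPROX_NONE)[0]:
        if cv2.contourArea(k)>20:
            mm=np.zeros_like(m);cv2.drawContours(mm,[k],0,1,-1); Y=X[(mm>0)&(m>0)]
            print(nm,len(Y),Y.mean(0).round(4),"max",Y[:,2].max().round(4),cv2.minAreaRect(Y[:,:2].astype(np.float32)))
E
python3 stand.py w2.png
```

```text
block ((0.5537115931510925, -0.05679593235254288), (0.22845877707004547, 0.0931510180234909), 82.96305084228516)
hole 128.5 (195.01922607421875, 280.5961608886719) [ 0.70361466 -0.21933481] (0.049457892775535583, 0.013038692064583302)
hole 795.5 (281.40777587890625, 276.20367431640625) [ 0.69509707 -0.07410728] (0.09095741808414459, 0.11338401585817337)
hole 417.5 (341.5, 198.5) [0.56039306 0.01862025] (0.0394052155315876, 0.033352214843034744)
hole 442.0 (309.0, 194.5) [ 0.5540833  -0.03195709] (0.033446408808231354, 0.04033409804105759)
hole 438.5 (276.3600158691406, 189.52001953125) [ 0.54627249 -0.08237693] (0.04138680547475815, 0.033579058945178986)
hole 454.5 (243.0, 186.0) [ 0.54082047 -0.13351147] (0.04063799977302551, 0.033747829496860504)
hole 140.0 (404.0, 66.5) [0.37194212 0.09383629] (0.013957076705992222, 0.030395738780498505)
hi 204 [ 0.5811 -0.058   0.1414] max 0.1505 ((0.5833742618560791, -0.057625994086265564), (0.014336995780467987, 0.015491170808672905), 34.41703414916992)
hi 215 [0.5707 0.0812 0.116 ] max 0.1195 ((0.5716245770454407, 0.08204449713230133), (0.023398658260703087, 0.021871794015169144), 82.71244812011719)
hi 2153 [ 0.5224 -0.2385  0.1319] max 0.1414 ((0.5249149799346924, -0.2493632733821869), (0.13194450736045837, 0.04116520285606384), 77.47205352783203)
bar 4023 [ 0.5839 -0.064   0.1106] max 0.1145 ((0.5860963463783264, -0.06528577208518982), (0.03172098845243454, 0.3264884054660797), 5.738755226135254)
```

View pics/w2.png

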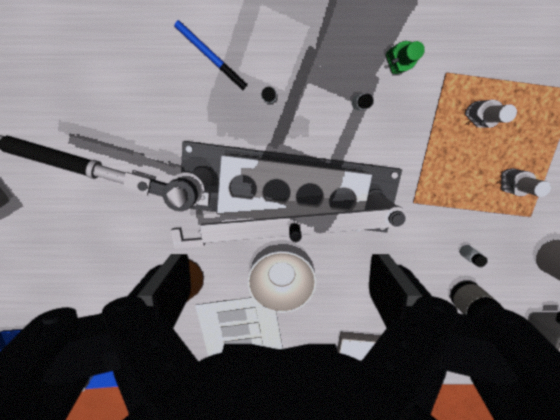

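The stand is well measured: block centre (0.5537,-0.0568), yaw -7.04°. The image shows the knob at (295,231), hinge (397,218) and nut (183,193). The keeper is open about 0.21 rad.

```bash
cat >> h.py <<'E'
C=np.array([.5537,-.0568]); PHI=np.radians(-7.04)
def st(x,y): return C+np.array([[np.cos(PHI),-np.sin(PHI)],[np.sin(PHI),np.cos(PHI)]])@[x,y]
HINGE=st(0,.14); STUD=st(0,-.15)
def knob(t): a=PHI-np.pi/2+t; return HINGE+.14*np.array([np.cos(a),np.sin(a)])
def grip(w,r=.165): # w = clockwise angle from straight out (-y)
    a=PHI-np.pi/2-w; return STUD+r*np.array([np.cos(a),np.sin(a)])
E
python3 - <<'E'
from h import *
print(rows([*knob(.209),.118],np.pi/2))
k=np.array([knob(t) for t in np.linspace(.209,1.25,7)]); print(((k-k[0])*[-1,1]).round(4).tolist())
X=np.load("wrist.npz")["X"];H=X[...,2]
m=(H>.105)&(H<.142)&(X[...,1]<-.28)&(X[...,1]>-.5); P=X[m]; (vx,vy,x0,y0)=cv2.fitLine(P[:,:2].astype(np.float32),2,0,.01,.01).ravel(); print("wrench",m.sum(),vx,vy,x0,y0)
d=np.array([x0,y0])-STUD; print("cw angle rad", PHI-np.pi/2-np.arctan2(*d[::-1]), np.hypot(*d))
E
```

```text
(array([-0.0733,  0.0212,  0.2425]), np.float64(0.002274406716476829), np.float64(1.5730707335113734))
[[-0.0, 0.0], [-0.0239, 0.0042], [-0.0467, 0.0124], [-0.0678, 0.0245], [-0.0864, 0.04], [-0.1021, 0.0585], [-0.1144, 0.0794]]
wrench 2016 0.3189406 0.9477747 0.48866078 -0.35043976
cw angle rad 0.18888735591939687 0.15210264314418143
```

jog_arm(
  plan={"ticks": [[-0.03, 0.01, 0.055, 0, 0, 0, 1], [-0.06, 0.02, 0.11, 0, 0, 0, 1], [-0.073, 0.021, 0.16, 0, 0, 0, 1], [-0.073, 0.021, 0.2, 0, 0, 0, 1], [-0.073, 0.021, 0.2425, 0, 0, 0, 1], [-0.073, 0.021, 0.2425, 0, 0, 0, 0.0], [-0.073, 0.021, 0.2425, 0, 0, 0, 0.0], [-0.073, 0.021, 0.2425, 0, 0, 0, 0.0], [-0.073, 0.021, 0.2425, 0, 0, 0, 0.0], [-0.073, 0.021, 0.2425, 0, 0, 0, 0.0]]},
)

```text
time_s: 3.92
eef_pos: [0.5843, -0.0583, 0.1201]
eef_rot: [0.002, -0.0, 1.0, 0.0]
wrist_force: [-0.5, 4.2, 6.4]
opening: 0.168
grasp_force: 58.9
```

jog_arm(
  plan={"ticks": [[-0.012, 0.002, 0, 0, 0, 0, 0], [-0.0239, 0.0042, 0, 0, 0, 0, 0], [-0.0467, 0.0124, 0, 0, 0, 0, 0], [-0.0678, 0.0245, 0, 0, 0, 0, 0], [-0.0864, 0.04, 0, 0, 0, 0, 0], [-0.1021, 0.0585, 0, 0, 0, 0, 0], [-0.1144, 0.0794, 0, 0, 0, 0, 0], [-0.1144, 0.0794, 0, 0, 0, 0, 0]]},
)

```text
time_s: 4.92
eef_pos: [0.7029, 0.0191, 0.1202]
eef_rot: [0.006, -0.0, 1.0, -0.002]
wrist_force: [12.8, -6.3, -5.7]
opening: 0.165
grasp_force: 59.8
```

jog_arm(
  plan={"ticks": [[0, 0, 0, 0, 0, 0, 1], [0, 0, 0, 0, 0, 0, 1], [0, 0, 0, 0, 0, 0, 1], [0, 0, -0.06, 0, 0, 0, 1], [0, 0, -0.12, 0, 0, 0, 1], [0.04, 0.045, -0.14, 0, 0, 0, 1], [0.08, 0.09, -0.14, 0, 0, 0, 1], [0.12, 0.13, -0.14, 0, 0, 0, 1], [0.16, 0.17, -0.14, 0, 0, 0, 1], [0.2, 0.21, -0.14, 0, 0, 0, 1]]},
)

```text
time_s: 6.18
eef_pos: [0.4957, 0.2316, 0.258]
eef_rot: [0.0, -0.0, 1.0, 0.0]
wrist_force: [1.0, 0.3, 0.1]
opening: 1.002
grasp_force: 0.0
```

jog_arm(
  plan={"ticks": [[0.03, 0.04, 0, 0, 0, 0, 1], [0.03, 0.04, 0, 0, 0, 0, 1], [0.03, 0.04, 0, 0, 0, 0, 1]]},
)

```text
time_s: 6.55
eef_pos: [0.4675, 0.2703, 0.258]
eef_rot: [0.0, -0.0, 1.0, -0.0]
wrist_force: [-1.0, -1.8, 0.1]
opening: 0.997
grasp_force: 0.0
```

```bash
python3 ves.py w3.png; python3 - <<'E'
import cv2,numpy as np
z=np.load("wrist.npz");p=z["p"]; cv2.imwrite("pics/crop3.png",cv2.resize(p[60:270,180:390],(600,600),interpolation=cv2.INTER_CUBIC))
E
```

```text
cap [0.53751879 0.30496838] 0.013218866661190987 0.07460775148711755 px 308.2225519287834 241.47181008902078
cap [0.43320439 0.2326225 ] 0.012453204952180386 0.07484974562507579 px 243.63938618925832 151.7007672634271
```

View pics/crop3.png

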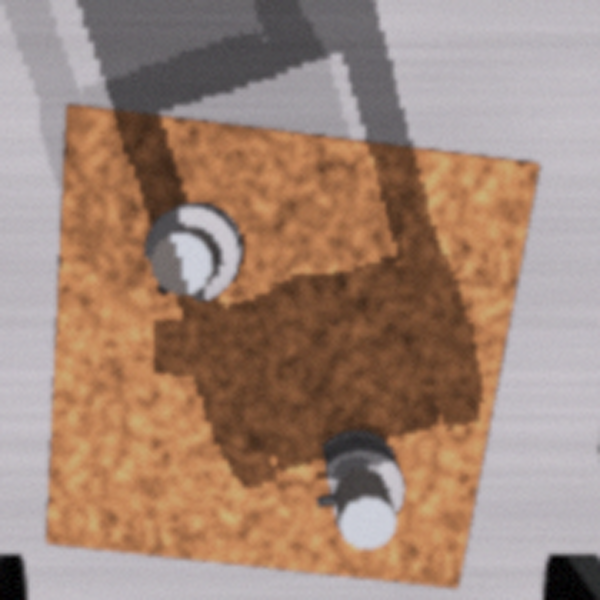

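```bash
cat > stub.py <<'E'
from h import *
import sys
z=np.load("wrist.npz"); X=z["X"];H=X[...,2]
def stub(ctr,base=.003):
    r=np.hypot(X[...,0]-ctr[0],X[...,1]-ctr[1])
    m=(r<.03)&(r>.0145)&(H>base+.042)&(H<base+.066); Y=X[m]
    if len(Y)<2: print("few",len(Y)); return
    a=np.arctan2(Y[:,1]-ctr[1],Y[:,0]-ctr[0]); print("stub n",len(Y),"h",Y[:,2].mean().round(4),"r",r[m].max().round(4),"yaw",np.degrees(np.arctan2(np.sin(a).mean(),np.cos(a).mean())).round(1),"spread",np.degrees(a.std()).round(1))
    # flat: body top face points, extent by direction
    m=(r<.026)&(r>.0125)&(abs(H-base-.034)<.005); Y=X[m]; a=np.degrees(np.arctan2(Y[:,1]-ctr[1],Y[:,0]-ctr[0])); rr=r[m]
    print([ (k,round(float(rr[abs((a-k+180)%360-180)<8].max()*1e3),1) if (abs((a-k+180)%360-180)<8).any() else 0) for k in range(-180,180,15)])
if __name__=="__main__":
    for g in ((.5375,.305),(.4332,.2326)): stub(g)
E
python3 stub.py
```

```text
few 0
few 0
```

```bash
python3 - <<'E'
from h import *
z=np.load("wrist.npz"); X=z["X"];H=X[...,2];p=z["p"];d=z["d"]
for (u,v) in ((294,235),(238,161)):
    print(p[v-4:v+5,u-5:u+6].sum(-1)//3); print((H[v-4:v+5,u-5:u+6]*1e3).round())
    
E
```

```text
[[124 127 125 120 117 118 122 136 106  70  67]
 [130 130 124 115 105 104 103 110  82  62  64]
 [130 124 110  91  79  76  71  70  62  61  65]
 [130 115  87  70  71  73  71  67  60  62  64]
 [135 123  93  74  81  83  83  84  73  67  64]
 [138 129 106  86  81  86  87  92  97  73  67]
 [144 141 123 111 107 102 107 121 130  88  72]
 [145 148 147 139 131 124 130 147 153  97  90]
 [146 153 151 146 141 134 135 153 158 113 120]]
[[ 5.  4.  6.  5.  5.  5.  4. 39. 38. 47. 52.]
 [ 4.  5.  4.  4.  6.  5.  4. 39. 41. 50. 55.]
 [ 6.  4.  4.  4.  4. 42. 41. 41. 43. 53. 57.]
 [ 4.  5. 43. 42. 43. 42. 43. 43. 43. 57. 60.]
 [ 6.  4. 43. 45. 43. 44. 45. 43. 44. 57. 63.]
 [ 6.  4. 44. 44. 43. 44. 43. 44. 45. 58. 64.]
 [ 5.  5. 45. 43. 43.  6.  5.  5. 39. 61. 66.]
 [ 4.  3.  5.  4.  5.  5.  3.  4. 38. 63. 70.]
 [ 5.  4.  6.  6.  6.  5.  5.  4. 39. 62. 72.]]
[[129 121 114 109 107 108 109 109 109 115 139]
 [130 128 111 105 110 108 108 108 107 108 118]
 [127 123 103  98 105 105 109 110 108 110 110]
 [119 105  80  74  89 101 105 107 111 110 109]
 [115 102  70  54  63  83 102 111 110 105 109]
 [114 109  92  71  62  84 111 115 107 103 100]
 [121 120 119 106  97 108 123 123 110  94  82]
 [128 130 132 130 126 122 120 119 106  80  69]
 [133 129 131 133 127 122 116 118 107  79  66]]
[[  5.  74.  74.  75.  76.  76.  76.  75.  74.  74.  76.]
 [  3.   4.  74.  75.  76. 401.  75.  76.  74.  74.  73.]
 [  4.   5.   6.  76.  73.  74.  76.  76.  74.  75.  75.]
 [  5.   5.  43.  73.  75.  75.  75.  75.  76.  75.  76.]
 [  4.   5.  43.  44.  44.  75.  75.  74.  75.  75.  74.]
 [  4.   4.   4.  44.  43.  43.   6.  74.  74.  75.  76.]
 [  4.   5.   5.   3.  44.   5.   4.   6.   6.  73.   5.]
 [  4.   4.   6.   6.   5.   5.   6.   6.   5.   6.   5.]
 [  5.   6.   4.   6.   5.   5.   4.   5.   4.   6.   5.]]
```

```bash
python3 - <<'E'
s=open("stub.py").read()
a=s.index("    m=(r<.03)"); b=s.index("    if len(Y)<2")
s=s[:a]+"    m=(r<.035)&(r>.015)&(H>base+.0378)&(H<base+.046)&(z['p'].mean(-1)<112); Y=X[m]\n"+s[b:]
open("stub.py","w").write(s)
E
python3 stub.py
```

```text
stub n 15 h 0.0433 r 0.0197 yaw -77.6 spread 4.7
[(-180, 19.2), (-165, 18.9), (-150, 19.1), (-135, 19.4), (-120, 19.3), (-105, 15.2), (-90, 14.1), (-75, 15.5), (-60, 13.7), (-45, 17.9), (-30, 20.7), (-15, 0), (0, 0), (15, 0), (30, 0), (45, 0), (60, 20.0), (75, 20.5), (90, 19.6), (105, 19.7), (120, 19.5), (135, 19.3), (150, 19.2), (165, 19.2)]
stub n 8 h 0.0435 r 0.02 yaw -40.2 spread 4.2
[(-180, 19.2), (-165, 19.5), (-150, 19.6), (-135, 19.2), (-120, 19.5), (-105, 19.7), (-90, 19.0), (-75, 0), (-60, 0), (-45, 0), (-30, 0), (-15, 0), (0, 19.5), (15, 20.2), (30, 20.2), (45, 19.7), (60, 19.9), (75, 19.7), (90, 19.3), (105, 19.7), (120, 19.6), (135, 19.9), (150, 19.6), (165, 19.6)]
```

A's flat faces yaw -77.6° and B's about -40°. I'm picking A first.

jog_arm(
  plan={"ticks": [[-0.035, 0.018, 0.04, 0, 0, 0.18, 0.8], [-0.07, 0.0347, 0.08, 0, 0, 0.36, 0.8], [-0.07, 0.0347, 0.1, 0, 0, 0.54, 0.8], [-0.07, 0.0347, 0.12, 0, 0, 0.72, 0.8], [-0.07, 0.0347, 0.12, 0, 0, 0.9, 0.8], [-0.07, 0.0347, 0.12, 0, 0, 1.08, 0.8], [-0.07, 0.0347, 0.12, 0, 0, 1.26, 0.8], [-0.07, 0.0347, 0.13, 0, 0, 1.354, 0.8], [-0.07, 0.0347, 0.13, 0, 0, 1.354, 0.8]]},
)

```text
time_s: 7.72
eef_pos: [0.5377, 0.3036, 0.1267]
eef_rot: [-0.001, 0.627, 0.779, -0.001]
wrist_force: [-0.2, 0.3, -0.6]
opening: 0.802
grasp_force: 0.0
```

```bash
python3 - <<'E'
from h import *
print(rows([.5375,.305,.044],np.radians(12.4)),get_obs()["q"].round(2))
E
python3 ves.py w4.png; python3 stub.py
```

```text
(array([0.0014, 0.0003, 0.0826]), np.float64(-0.0006014294250951124), np.float64(0.21581939782220172)) [ 0.32  0.38  1.58 -0.    1.18  0.11]
cap [0.53830981 0.30584873] 0.01302922610193491 0.07480015943434683 px 280.8044397463002 221.1490486257928
cap [0.43430551 0.23400275] 0.015226502902805805 0.07468241435264175 px 121.7855626326964 282.68471337579615
few 0
stub n 35 h 0.0433 r 0.0197 yaw -36.8 spread 4.2
[(-180, 18.9), (-165, 19.0), (-150, 0), (-135, 0), (-120, 0), (-105, 0), (-90, 0), (-75, 0), (-60, 0), (-45, 0), (-30, 19.4), (-15, 15.9), (0, 20.5), (15, 20.7), (30, 20.8), (45, 20.8), (60, 20.6), (75, 20.5), (90, 20.3), (105, 20.1), (120, 19.8), (135, 19.6), (150, 19.6), (165, 19.3)]
```

jog_arm(
  plan={"ticks": [[0.002, 0.001, 0.03, 0, 0, 0, 0.8], [0.002, 0.001, 0.06, 0, 0, 0, 0.8], [0.002, 0.001, 0.083, 0, 0, 0, 0.8], [0.002, 0.001, 0.083, 0, 0, 0, 0.8], [0.002, 0.001, 0.083, 0, 0, 0, 0], [0.002, 0.001, 0.083, 0, 0, 0, 0], [0.002, 0.001, 0.083, 0, 0, 0, 0], [0.002, 0.001, 0.083, 0, 0, 0, 0], [0.002, 0.001, 0.06, 0, 0, 0, 0], [0.002, 0.001, 0.03, 0, 0, 0, 0]]},
)

```text
time_s: 9.02
eef_pos: [0.5368, 0.307, 0.0972]
eef_rot: [-0.001, 0.626, 0.78, -0.001]
wrist_force: [-0.6, -0.4, -2.7]
opening: 0.263
grasp_force: 59.2
```

```bash
python3 - <<'E'
from h import *
print(rows([*st(-.07,-.026),.115],PHI+np.pi/2),rows([*st(0,-.026),.115]),rows([.46,.2,.115]),get_obs()["opening"])
p,d,c=cam("top");cv2.imwrite("pics/t2.png",p)
E
```

```text
(array([-0.36  , -0.1366, -0.0173]), np.float64(-1.230744002602628), np.float64(0.2171811448518682)) (array([-0.3834, -0.0706, -0.0174]), None, np.float64(0.2171811448518682)) (array([-0.0879, -0.0981, -0.0175]), None, np.float64(0.2171811448518682)) 0.2628492624126195
```

jog_arm(
  plan={"ticks": [[-0.03, -0.012, -0.02, 0, 0, -0.17, 0], [-0.09, -0.034, -0.02, 0, 0, -0.35, 0], [-0.145, -0.055, -0.02, 0, 0, -0.53, 0], [-0.2, -0.076, -0.02, 0, 0, -0.71, 0], [-0.255, -0.097, -0.02, 0, 0, -0.89, 0], [-0.31, -0.118, -0.02, 0, 0, -1.07, 0], [-0.36, -0.1366, -0.02, 0, 0, -1.231, 0], [-0.375, -0.096, -0.02, 0, 0, -1.231, 0], [-0.3834, -0.0706, -0.02, 0, 0, -1.231, 0], [-0.3834, -0.0706, -0.02, 0, 0, -1.231, 0]]},
)

```text
time_s: 10.32
eef_pos: [0.5527, -0.083, 0.1174]
eef_rot: [0.0, 0.062, 0.998, -0.0]
wrist_force: [-0.6, 0.2, -1.4]
opening: 0.257
grasp_force: 60.0
```

```bash
python3 - <<'E'
from h import *
print(rows([*st(0,-.026),.066],PHI+np.pi/2),get_obs()["opening"],get_obs()["q"].round(2))
p,d,c=cam("wrist");cv2.imwrite("pics/w5.png",p); X=cloud(d,c);np.savez("wrist.npz",p=p,d=d,X=X,**c)
E
```

```text
(array([0.0023, 0.0002, 0.0514]), np.float64(-0.0006023944696316175), np.float64(1.4473227529848642)) 0.2569802240083088 [-0.36  0.27  1.74  0.    1.12 -1.81]
```

View pics/w5.png

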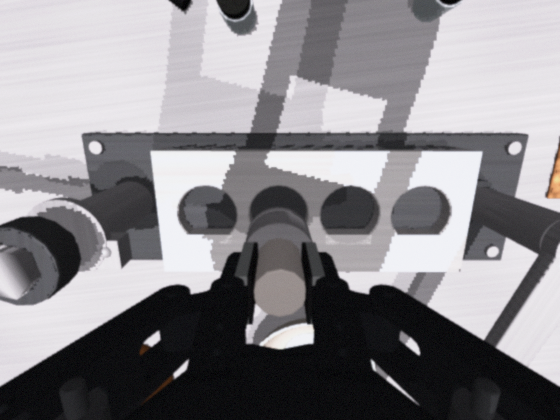

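```bash
python3 - <<'E'
from h import *
z=np.load("wrist.npz");X=z["X"];H=X[...,2];c={k:z[k] for k in("V","f","cx","cy")}
t=np.array([.5527,-.083]); r=np.hypot(X[...,0]-t[0],X[...,1]-t[1])
m=(r<.02)&(H>.135)&(H<.16); print(m.sum(),X[m].mean(0),np.percentile(H[m],[5,50,95]))
m=m&(H>np.median(H[m])-.004); k=cv2.morphologyEx(m.astype(np.uint8),cv2.MORPH_OPEN,np.ones((5,5)));v,u=np.nonzero(k)
P=ray(u,v,np.median(H[k>0]),c)[:,:2]; print("cap c",(P.min(0)+P.max(0))/2,P.mean(0),np.ptp(P,0), u.min(),u.max(),v.min(),v.max(),tool()[0])
E
```

```text
4066 [ 0.55091832 -0.0823764   0.14690783] [0.13736233 0.14597176 0.15620922]
cap c [ 0.55534035 -0.08245179] [ 0.55343456 -0.08255324] [0.03428923 0.03527175] 235 318 261 324 [ 0.55128015 -0.08227059  0.1169411 ]
```

jog_arm(
  plan={"ticks": [[0.002, 0, 0.012, 0, 0, 0, 0], [0.002, 0, 0.022, 0, 0, 0, 0], [0.002, 0, 0.027, 0, 0, 0, 0], [0.002, 0, 0.03, 0, 0, 0, 0], [0.002, 0, 0.033, 0, 0, 0, 0], [0.002, 0, 0.033, 0, 0, 0, 0]]},
)

```text
time_s: 11.12
eef_pos: [0.5495, -0.082, 0.0847]
eef_rot: [-0.0, 0.061, 0.998, 0.0]
wrist_force: [-0.8, 0.4, -2.3]
opening: 0.261
grasp_force: 60.0
```

jog_arm(
  plan={"ticks": [[-0.001, 0, 0.005, 0, 0, 0, 0], [-0.001, 0, 0.01, 0, 0, 0, 0], [-0.001, 0, 0.014, 0, 0, 0, 0], [-0.001, 0, 0.017, 0, 0, 0, 0], [-0.001, 0, 0.017, 0, 0, 0, 0]]},
)

```text
time_s: 11.75
eef_pos: [0.5501, -0.0822, 0.0684]
eef_rot: [-0.001, 0.061, 0.998, -0.0]
wrist_force: [-9.1, 0.9, 8.6]
opening: 0.257
grasp_force: 61.0
```

jog_arm(
  plan={"ticks": [[0, 0, -0.001, 0, 0, 0, 0.45], [0, 0, -0.001, 0, 0, 0, 0.45], [0, 0, -0.001, 0, 0, 0, 0.45], [0, 0, -0.04, 0, 0, 0, 0.45], [0, 0, -0.09, 0, 0, 0, 0.45], [0.04, 0.01, -0.12, 0, 0, 0, 0.45], [0.04, 0.01, -0.14, 0, 0, 0, 0.45], [0.04, 0.01, -0.14, 0, 0, 0, 0.45]]},
)

```text
time_s: 12.75
eef_pos: [0.5134, -0.0677, 0.2098]
eef_rot: [0.002, 0.061, 0.998, -0.001]
wrist_force: [-0.4, -0.4, -0.3]
opening: 0.45
grasp_force: 0.0
```

```bash
cat > seat.py <<'E'
from h import *
import sys
p,d,c=cam("wrist");cv2.imwrite("pics/"+sys.argv[1],p); X=cloud(d,c);H=X[...,2]
for i,y in enumerate((.078,.026,-.026,-.078)):
    s=st(0,y); r=np.hypot(X[...,0]-s[0],X[...,1]-s[1]); m=(r<.02)&(H>.085)&(H<.115)
    if m.sum()>20:
        v,u=np.nonzero(m); P=ray(u,v,.096,c)[:,:2]; print("socket",i,"cap off",(P.mean(0)-s).round(4),"top",np.median(H[m]),m.sum(),u.mean(),v.mean())
E
python3 seat.py w6.png; python3 -c "
from h import *
print(rows([.4335,.233,.15],np.radians(52)))"
```

```text
socket 2 cap off [-0.0002  0.0008] top 0.09666316348749163 566 268.273851590106 239.87632508833923
(array([0.1156, 0.2886, 0.0579]), np.float64(0.5404179230029378), np.float64(1.4479891340399893))
```

Vessel A is home in socket 2: cap top at 96.7 mm, offset under 1 mm. Next is B.

jog_arm(
  plan={"ticks": [[0.02, 0.055, 0, 0, 0, 0.1, 0.8], [0.04, 0.11, 0, 0, 0, 0.2, 0.8], [0.06, 0.165, 0, 0, 0, 0.3, 0.8], [0.08, 0.22, 0, 0, 0, 0.4, 0.8], [0.1, 0.265, 0.03, 0, 0, 0.5, 0.8], [0.1156, 0.2886, 0.058, 0, 0, 0.54, 0.8], [0.1156, 0.2886, 0.058, 0, 0, 0.54, 0.8], [0.1156, 0.2886, 0.058, 0, 0, 0.54, 0.8]]},
)

```text
time_s: 13.8
eef_pos: [0.4332, 0.2328, 0.1495]
eef_rot: [-0.0, 0.325, 0.946, -0.0]
wrist_force: [0.1, 0.1, 0.0]
opening: 0.796
grasp_force: 0.0
```

```bash
python3 ves.py w7.png; python3 stub.py;python3 -c "
from h import *
print(rows([.4335,.233,.044],np.radians(52)))"
```

```text
none
cap [0.43297929 0.23283514] 0.012903069145977497 0.07477862561299131 px 278.3098958333333 213.16536458333334
few 0
few 1
(array([5.000e-04, 1.000e-04, 1.062e-01]), np.float64(0.00011237615965953296), np.float64(0.9076835871967109))
```

jog_arm(
  plan={"ticks": [[0, 0, 0.05, 0, 0, 0, 0.8], [0, 0, 0.09, 0, 0, 0, 0.8], [0, 0, 0.106, 0, 0, 0, 0.8], [0, 0, 0.106, 0, 0, 0, 0.8], [0, 0, 0.106, 0, 0, 0, 0], [0, 0, 0.106, 0, 0, 0, 0], [0, 0, 0.106, 0, 0, 0, 0], [0, 0, 0.106, 0, 0, 0, 0], [0, 0, 0.07, 0, 0, 0, 0], [0, 0, 0.035, 0, 0, 0, 0]]},
)

```text
time_s: 15.1
eef_pos: [0.432, 0.2332, 0.1153]
eef_rot: [-0.001, 0.325, 0.946, -0.0]
wrist_force: [0.8, 0.1, -3.1]
opening: 0.262
grasp_force: 59.8
```

```bash
python3 -c "
from h import *
print(rows([*st(-.09,.078),.117],PHI+np.pi/2),rows([*st(0,.078),.117]),get_obs()['opening'])"
```

```text
(array([-0.157 , -0.1331, -0.0017]), np.float64(-0.5397272830804147), np.float64(0.908197864374081)) (array([-0.2342, -0.0868, -0.0019]), None, np.float64(0.908197864374081)) 0.26178679545213623
```

jog_arm(
  plan={"ticks": [[-0.04, -0.034, -0.002, 0, 0, -0.14, 0], [-0.08, -0.068, -0.002, 0, 0, -0.3, 0], [-0.12, -0.1, -0.002, 0, 0, -0.44, 0], [-0.157, -0.133, -0.002, 0, 0, -0.54, 0], [-0.2, -0.107, -0.002, 0, 0, -0.54, 0], [-0.2342, -0.0868, -0.002, 0, 0, -0.54, 0], [-0.2342, -0.0868, -0.002, 0, 0, -0.54, 0], [-0.2342, -0.0868, -0.002, 0, 0, -0.54, 0]]},
)

```text
time_s: 16.1
eef_pos: [0.5628, 0.0211, 0.1161]
eef_rot: [-0.001, 0.061, 0.998, 0.0]
wrist_force: [0.2, 0.1, -2.3]
opening: 0.26
grasp_force: 60.0
```

```bash
python3 -c "
from h import *
print(rows([*st(-.001,.078),.085],PHI+np.pi/2),get_obs()['opening'])"
```

```text
(array([ 0.0004, -0.0004,  0.0311]), np.float64(0.00037405864750561513), np.float64(1.4482992061020015)) 0.25986956523986665
```

jog_arm(
  plan={"ticks": [[0, 0, 0.012, 0, 0, 0, 0], [0, 0, 0.022, 0, 0, 0, 0], [0, 0, 0.027, 0, 0, 0, 0], [0, 0, 0.031, 0, 0, 0, 0], [0, 0, 0.031, 0, 0, 0, 0]]},
)

```text
time_s: 16.73
eef_pos: [0.5637, 0.0208, 0.0855]
eef_rot: [-0.0, 0.061, 0.998, 0.0]
wrist_force: [0.1, 0.1, -2.4]
opening: 0.256
grasp_force: 59.9
```

jog_arm(
  plan={"ticks": [[0, 0, 0.005, 0, 0, 0, 0], [0, 0, 0.01, 0, 0, 0, 0], [0, 0, 0.015, 0, 0, 0, 0], [0, 0, 0.018, 0, 0, 0, 0], [0, 0, 0.018, 0, 0, 0, 0]]},
)

```text
time_s: 17.35
eef_pos: [0.564, 0.0207, 0.0677]
eef_rot: [-0.0, 0.061, 0.998, -0.0]
wrist_force: [-0.1, 0.5, -2.8]
opening: 0.257
grasp_force: 59.9
```

jog_arm(
  plan={"ticks": [[0, 0, 0.002, 0, 0, 0, 0], [0, 0, 0.002, 0, 0, 0, 0], [0, 0, 0.002, 0, 0, 0, 0.45], [0, 0, 0.002, 0, 0, 0, 0.45], [0, 0, 0.002, 0, 0, 0, 0.45], [0, 0, -0.04, 0, 0, 0, 0.45], [0, 0, -0.09, 0, 0, 0, 0.45], [0.04, 0.0, -0.13, 0, 0, 0, 0.45], [0.05, -0.03, -0.16, 0, 0, 0, 0.45], [0.05, -0.03, -0.16, 0, 0, 0, 0.45]]},
)

```text
time_s: 18.6
eef_pos: [0.5117, -0.0043, 0.2308]
eef_rot: [0.003, 0.062, 0.998, -0.001]
wrist_force: [0.9, -0.3, 0.4]
opening: 0.452
grasp_force: 0.0
```

```bash
python3 seat.py w8.png;python3 -c "
from h import *
print(rows([*knob(1.25),.118],PHI+np.pi/2))
p,d,c=cam('top'); cv2.imwrite('pics/t3.png',p)"
```

```text
socket 0 cap off [-0.0006 -0.0009] top 0.09659490226546587 475 309.0652631578947 239.9557894736842
socket 2 cap off [-0.0001  0.0019] top 0.09661084700981065 502 207.0398406374502 240.30876494023903
(array([-0.1812,  0.0484,  0.1115]), np.float64(-0.001345365542924526), np.float64(1.4465797819115713))
```

View pics/w8.png

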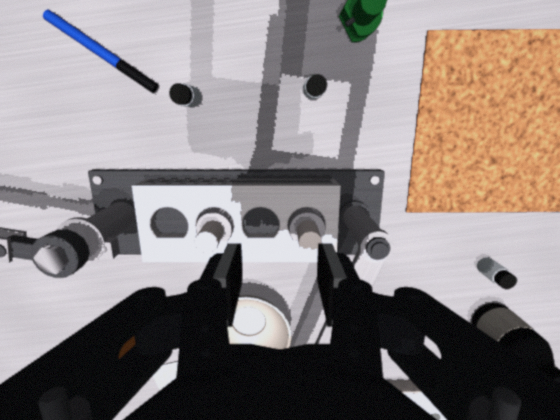

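Both vessels are home: caps at (209,235) and (305,236), tops at 96.6 mm. Next I close the keeper, turning the tool with the bar.

jog_arm(
  plan={"ticks": [[-0.06, 0.016, 0, 0, 0, 0, 1], [-0.12, 0.032, 0, 0, 0, 0, 1], [-0.17, 0.045, 0, 0, 0, 0, 1], [-0.181, 0.0484, 0.03, 0, 0, 0, 1], [-0.181, 0.0484, 0.07, 0, 0, 0, 1], [-0.181, 0.0484, 0.1105, 0, 0, 0, 1], [-0.181, 0.0484, 0.1105, 0, 0, 0, 1], [-0.181, 0.0484, 0.1105, 0, 0, 0, 0], [-0.181, 0.0484, 0.1105, 0, 0, 0, 0], [-0.181, 0.0484, 0.1105, 0, 0, 0, 0]]},
)

```text
time_s: 19.95
eef_pos: [0.6972, 0.0229, 0.1193]
eef_rot: [0.002, 0.061, 0.998, -0.0]
wrist_force: [-0.2, -0.1, 0.3]
opening: 0.374
grasp_force: 0.0
```

jog_arm(
  plan={"ticks": [[0, 0, 0, 0, 0, 0, 0], [0, 0, 0, 0, 0, 0, 0]]},
)

```text
time_s: 20.2
eef_pos: [0.6971, 0.0226, 0.1189]
eef_rot: [0.001, 0.061, 0.998, -0.0]
wrist_force: [0.7, -1.9, 5.4]
opening: 0.168
grasp_force: 58.7
```

```bash
python3 - <<'E'
from h import *
p,r=tool(); a=np.arctan2(*(p[:2]-HINGE)[::-1]); t0=a-(PHI-np.pi/2); print("theta",t0,np.hypot(*(p[:2]-HINGE)))
for t in np.r_[np.linspace(t0,0.05,9)[1:],0.0,-.02]:
    k=knob(t)-knob(t0); print(t.round(3), r.inv().apply([*k,0])[:2].round(4), round(t0-t,3))
E
```

```text
theta 1.2530677243394273 0.13959989894809652
1.103 [ 0.0081 -0.0194] 0.15
0.952 [ 0.0189 -0.0374] 0.301
0.802 [ 0.0324 -0.0536] 0.451
0.652 [ 0.0481 -0.0676] 0.602
0.501 [ 0.0657 -0.079 ] 0.752
0.351 [ 0.0849 -0.0877] 0.902
0.2 [ 0.1051 -0.0935] 1.053
0.05 [ 0.126  -0.0961] 1.203
0.0 [ 0.133  -0.0963] 1.253
-0.02 [ 0.1358 -0.0962] 1.273
```

jog_arm(
  plan={"ticks": [[0.0081, -0.0194, 0, 0, 0, 0.15, 0], [0.0189, -0.0374, 0, 0, 0, 0.3, 0], [0.0324, -0.0536, 0, 0, 0, 0.45, 0], [0.0481, -0.0676, 0, 0, 0, 0.6, 0], [0.0657, -0.079, 0, 0, 0, 0.75, 0], [0.0849, -0.0877, 0, 0, 0, 0.9, 0], [0.1051, -0.0935, 0, 0, 0, 1.05, 0], [0.126, -0.0961, 0, 0, 0, 1.2, 0], [0.133, -0.0963, 0, 0, 0, 1.253, 0], [0.133, -0.0963, 0, 0, 0, 1.253, 0]]},
)

```text
time_s: 21.45
eef_pos: [0.5537, -0.0566, 0.1189]
eef_rot: [0.002, 0.635, 0.772, 0.001]
wrist_force: [2.2, 0.9, 6.6]
opening: 0.167
grasp_force: 60.9
```

```bash
python3 - <<'E'
from h import *
p,r=tool(); a=np.arctan2(*(p[:2]-HINGE)[::-1]); t0=a-(PHI-np.pi/2); print("theta",t0,np.hypot(*(p[:2]-HINGE)),get_obs()["wrist_force"])
E
```

```text
theta -0.0005358595356845797 0.1397779043531475 [2.23017359 0.93167816 6.56351868]
```

jog_arm(
  plan={"ticks": [[0, -0.002, 0, 0, 0, 0, 0], [0, -0.004, 0, 0, 0, 0, 0], [0, -0.004, 0, 0, 0, 0, 0], [0, -0.0005, 0, 0, 0, 0, 0], [0, -0.0005, 0, 0, 0, 0, 1], [0, -0.0005, 0, 0, 0, 0, 1], [0, -0.0005, 0, 0, 0, 0, 1], [0, -0.0005, -0.06, 0, 0, 0, 1], [0, -0.0005, -0.12, 0, 0, 0, 1], [0, -0.0005, -0.18, 0, 0, 0, 1]]},
)

```text
time_s: 22.7
eef_pos: [0.5513, -0.0563, 0.2988]
eef_rot: [-0.0, 0.635, 0.773, -0.0]
wrist_force: [0.9, -0.6, 0.1]
opening: 1.002
grasp_force: 0.0
```

```bash
python3 - <<'E'
from h import *
for n in("wrist","top"):
    p,d,c=cam(n);cv2.imwrite(f"pics/{n}_k.png",p);X=cloud(d,c);H=X[...,2];np.savez(n+".npz",p=p,d=d,X=X,**c)
    m=(abs(H-.1105)<.004)&(abs(X[...,0]-.555)<.05)&(X[...,1]>-.18)&(X[...,1]<.06); P=X[m][:,:2]
    if len(P)>50:
        vx,vy,x0,y0=cv2.fitLine(P.astype(np.float32),cv2.DIST_HUBER,0,.01,.01).ravel(); a=np.arctan2(vy,vx)%np.pi
        print(n,len(P),"bar angle",a-(PHI+np.pi/2), x0,y0,"perp off",(np.array([x0,y0])-C)@[np.cos(PHI),np.sin(PHI)])
E
```

```text
wrist 4708 bar angle -0.0022059053585485877 0.5552106 -0.04794633 perp off 0.0004140761415337545
top 491 bar angle 0.005523744185213619 0.55511177 -0.03945514 perp off -0.000724702831511608
```

The keeper is shut (about 0 rad). Now the wrench: I'll straddle the grip with loosely open fingers, perpendicular to the handle.

```bash
python3 - <<'E'
from h import *
X=np.load("top.npz")["X"];H=X[...,2]
m=(H>.112)&(H<.15)&(X[...,1]<-.3)&(X[...,1]>-.45)&(abs(X[...,0]-.5)<.06); P=X[m]; vx,vy,x0,y0=cv2.fitLine(P[:,:2].astype(np.float32),cv2.DIST_HUBER,0,.01,.01).ravel(); d=np.array([x0,y0])-STUD
w=PHI-np.pi/2-np.arctan2(*d[::-1]); print("w",w,"line", (PHI-np.pi/2-np.arctan2(vy,vx))%np.pi,H[m].max())
print(grip(w),rows([*grip(w),.104],PHI-w))
E
```

```text
w 0.18324626004619793 line 0.17467552129482788 0.14014846556144298
[ 0.48559145 -0.36299841] (array([-0.2849, -0.1298,  0.2019]), np.float64(0.5012969230281108), np.float64(0.1951794836415122))
```

jog_arm(
  plan={"ticks": [[-0.05, -0.023, 0, 0, 0, 0.12, 0.6], [-0.105, -0.047, 0, 0, 0, 0.25, 0.6], [-0.16, -0.072, 0, 0, 0, 0.38, 0.6], [-0.215, -0.098, 0, 0, 0, 0.5, 0.6], [-0.27, -0.123, 0.03, 0, 0, 0.5, 0.6], [-0.285, -0.13, 0.08, 0, 0, 0.5, 0.6], [-0.285, -0.13, 0.13, 0, 0, 0.5, 0.6], [-0.285, -0.13, 0.13, 0, 0, 0.5, 0.6]]},
)

```text
time_s: 23.8
eef_pos: [0.4766, -0.3587, 0.162]
eef_rot: [-0.005, 0.807, 0.591, -0.001]
wrist_force: [0.2, -0.4, -0.5]
opening: 0.6
grasp_force: 0.0
```

```bash
python3 - <<'E'
from h import *
p,d,c=cam("wrist");cv2.imwrite("pics/w9.png",p)
print(tool()[0],rows([*grip(.183),.104],PHI-.183))
E
```

```text
[ 0.47847905 -0.36012522  0.16556965] (array([-0.0008,  0.0079,  0.0615]), np.float64(0.0006941627506589221), np.float64(-0.30517701658974195))
```

View pics/w9.png

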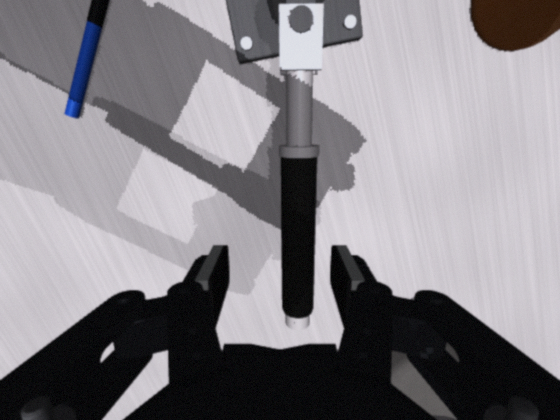

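The handle (column 299) lies between the fingers (229 to 331) and along the tool's x axis. Descending.

jog_arm(
  plan={"ticks": [[0, 0.004, 0, 0, 0, 0, 0.6], [0, 0.004, 0.02, 0, 0, 0, 0.6], [0, 0.004, 0.05, 0, 0, 0, 0.6], [0, 0.004, 0.068, 0, 0, 0, 0.6], [0, 0.004, 0.068, 0, 0, 0, 0.45], [0, 0.004, 0.068, 0, 0, 0, 0.45]]},
)

```text
time_s: 24.6
eef_pos: [0.484, -0.3629, 0.1002]
eef_rot: [0.001, 0.806, 0.592, 0.0]
wrist_force: [-0.1, 0.5, 0.7]
opening: 0.448
grasp_force: 0.0
```

```bash
python3 - <<'E'
from h import *
p,r=tool(); d=p[:2]-STUD; w0=PHI-np.pi/2-np.arctan2(*d[::-1]); print(p,"w",w0,np.hypot(*d),rows([*grip(.183),.104],PHI-.183))
for w in (.3,.45,.6,.75,.9,1.05,1.15):
    k=grip(w)-p[:2]; print(w,r.inv().apply([*k,0]).round(4)[:2],round(w-.183,3))
E
```

```text
[ 0.48396567 -0.36292845  0.10019406] w 0.19274454062623092 0.1654307041568417 (array([ 0.0004,  0.0016, -0.0038]), np.float64(0.0009845152092726739), np.float64(-0.30488666413112814))
0.3 [ 0.0016 -0.0176] 0.117
0.45 [ 0.0063 -0.0419] 0.267
0.6 [ 0.0146 -0.0652] 0.417
0.75 [ 0.0263 -0.087 ] 0.567
0.9 [ 0.0412 -0.1068] 0.717
1.05 [ 0.0588 -0.1241] 0.867
1.15 [ 0.0719 -0.1341] 0.967
```

jog_arm(
  plan={"ticks": [[0.0016, -0.0176, 0, 0, 0, 0.117, 0.45], [0.0063, -0.0419, 0, 0, 0, 0.267, 0.45], [0.0146, -0.0652, 0, 0, 0, 0.417, 0.45], [0.0263, -0.087, 0, 0, 0, 0.567, 0.45], [0.0412, -0.1068, 0, 0, 0, 0.717, 0.45], [0.0588, -0.1241, 0, 0, 0, 0.867, 0.45], [0.0719, -0.1341, 0, 0, 0, 0.967, 0.45], [0.0719, -0.1341, 0, 0, 0, 0.967, 0.45]]},
)

```text
time_s: 25.6
eef_pos: [0.3795, -0.2575, 0.1025]
eef_rot: [0.006, 0.989, 0.149, 0.002]
wrist_force: [2.6, -11.3, -0.7]
opening: 0.453
grasp_force: 5.6
```

```bash
cat > wr.py <<'E'
from h import *
import sys
o=get_obs(); p,r=tool(); d=p[:2]-STUD; w0=PHI-np.pi/2-np.arctan2(*d[::-1]); print("tcp w",w0,np.hypot(*d),"F tool",r.inv().apply(o["wrist_force"]).round(1),"open",round(o["opening"],3))
for w in map(float,sys.argv[1:]):
    k=grip(w)-p[:2]; print(w,r.inv().apply([*k,0]).round(4)[:2])
p,d,c=cam("wrist");cv2.imwrite("pics/wr%d.png"%(o["time_s"]*100),p);X=cloud(d,c);H=X[...,2]
rr=np.hypot(X[...,0]-STUD[0],X[...,1]-STUD[1])
for a,b in((.03,.045),(.06,.10),(.115,.15)):
    m=(rr>a)&(rr<b)&(H>.118)&(H<.14)&(X[...,1]<STUD[1]+.1)&(p.max(-1)>0)
    q=X[m][:,:2]
    if len(q)>5: q=np.median(q,0)-STUD; print("link",a,b,m.sum(),"w",PHI-np.pi/2-np.arctan2(q[1],q[0]),)
E
python3 wr.py 1.2 1.25 1.3 1.35 1.4 1.45
```

```text
tcp w 1.1269746389487163 0.16424282573581267 F tool [-0.8 11.6  0.9] open 0.453
1.2 [-0.0006 -0.012 ]
1.25 [ 0.     -0.0203]
1.3 [ 0.0011 -0.0284]
1.35 [ 0.0025 -0.0366]
1.4 [ 0.0043 -0.0446]
1.45 [ 0.0066 -0.0525]
link 0.06 0.1 5941 w 0.9921704388253771
link 0.115 0.15 4343 w 1.0705396587324194
```

```bash
python3 - <<'E'
from h import *
import glob,os
f=sorted(glob.glob("pics/wr[0-9]*.png"))[-1]; print(f)
o=get_obs(); print(o["time_s"],o["wrist_force"])
p,d,c=cam("top");X=cloud(d,c);H=X[...,2]
rr=np.hypot(X[...,0]-STUD[0],X[...,1]-STUD[1])
cv2.imwrite("pics/t4.png",cv2.resize(p[190:310,300:460],(800,600),interpolation=cv2.INTER_CUBIC))
E
mv $(ls pics/wr[0-9]*.png|tail -1) pics/wrA.png
```

```text
pics/wr2560.png
25.65 [  2.44223739 -10.69139047  -2.25345527]
```

View pics/wrA.png

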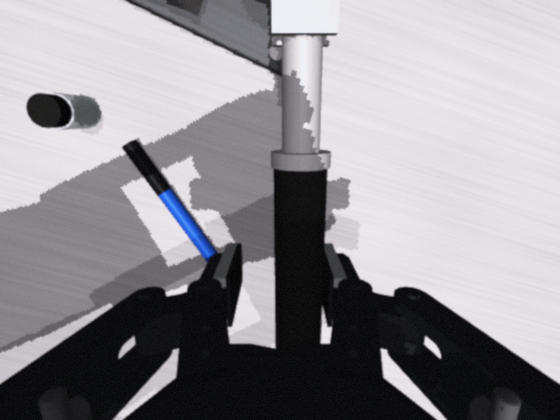

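```bash
cat > fold.py <<'E'
from h import *
o=get_obs();p,d,c=cam("wrist");X=cloud(d,c);H=X[...,2]; rr=np.hypot(X[...,0]-STUD[0],X[...,1]-STUD[1])
t,r=tool(); y=r.apply([0,1,0])
u0=int(pix([*t[:2],.13],c)[0])
m=(H>.115)&(H<.15)&(rr>.055)&(rr<.145); m[:,:u0-45]=0;m[:,u0+60:]=0
# per-row centre of the shaft
L=[]
for v in range(40,240):
    u=np.nonzero(m[v])[0]
    if len(u)>15: L.append(ray(u.min()/2+u.max()/2,v,.123,c)[0][:2])
L=np.array(L); vx,vy,x0,y0=cv2.fitLine(L.astype(np.float32),cv2.DIST_HUBER,0,.01,.001).ravel()
D=np.array([vx,vy]); D*=np.sign(D@(t[:2]-STUD)); q=np.array([x0,y0])-STUD
off=q[0]*D[1]-q[1]*D[0]   # signed: axis distance of line from nut
hw=PHI-np.pi/2-np.arctan2(D[1],D[0])
print("time",o["time_s"],"tool w",PHI-np.arctan2(y[1],y[0]),"handle dir w",hw,"line offset mm",off*1e3,"fold",np.arcsin(off/.045),len(L),"F",r.inv().apply(o["wrist_force"]).round(1))
E
python3 fold.py
```

```text
time 25.7 tool w 1.1491027821152862 handle dir w 1.1391214381090875 line offset mm -10.386504929982928 fold -0.23291133318580282 200 F [-0.4 11.5  1.2]
```

The handle line passes 10.4 mm off the nut axis, so it has folded about 0.23 rad, and the side force is 11.5 N. That is the click with the nut hard up. Now swing back.

```bash
python3 - <<'E'
from h import *
p,r=tool()
for w in (1.08,1.0,.93,.8,.65,.5,.35,.2,.05,-.05):
    k=grip(w)-p[:2]; print(w,r.inv().apply([*k,0]).round(4)[:2],round(w-1.149,3))
E
```

```text
1.08 [-0.0005  0.0068] -0.069
1.0 [0.001  0.0199] -0.149
0.93 [0.0031 0.0313] -0.219
0.8 [0.0091 0.0518] -0.349
0.65 [0.0193 0.0744] -0.499
0.5 [0.0327 0.0951] -0.649
0.35 [0.0491 0.1136] -0.799
0.2 [0.068  0.1295] -0.949
0.05 [0.0891 0.1424] -1.099
-0.05 [0.1042 0.1491] -1.199
```

jog_arm(
  plan={"ticks": [[0, 0.008, 0, 0, 0, -0.05, 0.45], [0, 0.02, 0, 0, 0, -0.14, 0.45], [0, 0.02, 0, 0, 0, -0.14, 0.45]]},
)

```text
time_s: 26.12
eef_pos: [0.3866, -0.2777, 0.1027]
eef_rot: [0.006, 0.976, 0.218, 0.003]
wrist_force: [6.7, -7.9, -1.3]
opening: 0.452
grasp_force: 5.0
```

```bash
python3 fold.py
```

```text
time 26.125 tool w 1.0094858861427825 handle dir w 0.9715620528094049 line offset mm -3.201170781664736 fold -0.07119726365707335 200 F [ 2.7 10.   1.4]
```

The fold relaxed while the head stayed at 0.90 rad, which confirms the click.

```bash
python3 - <<'E'
from h import *
p,r=tool(); d=p[:2]-STUD; print("w",PHI-np.pi/2-np.arctan2(*d[::-1]))
for w in (.9,.8,.65,.5,.35,.2,.05,-.05):
    k=grip(w)-p[:2]; print(w,r.inv().apply([*k,0]).round(4)[:2],round(w-1.009,3))
E
```

```text
w 0.9989806325554991
0.9 [0.0013 0.0163] -0.109
0.8 [0.0039 0.0326] -0.209
0.65 [0.0108 0.0563] -0.359
0.5 [0.0213 0.0787] -0.509
0.35 [0.0349 0.0994] -0.659
0.2 [0.0515 0.1177] -0.809
0.05 [0.0706 0.1334] -0.959
-0.05 [0.0846 0.1422] -1.059
```

jog_arm(
  plan={"ticks": [[0.0013, 0.0163, 0, 0, 0, -0.109, 0.45], [0.0039, 0.0326, 0, 0, 0, -0.209, 0.45], [0.0108, 0.0563, 0, 0, 0, -0.359, 0.45], [0.0213, 0.0787, 0, 0, 0, -0.509, 0.45], [0.0349, 0.0994, 0, 0, 0, -0.659, 0.45], [0.0515, 0.1177, 0, 0, 0, -0.809, 0.45], [0.0706, 0.1334, 0, 0, 0, -0.959, 0.45], [0.0846, 0.1422, 0, 0, 0, -1.059, 0.45], [0.0846, 0.1422, 0, 0, 0, -1.059, 0.45]]},
)

```text
time_s: 27.3
eef_pos: [0.5213, -0.3662, 0.1007]
eef_rot: [0.001, 0.732, 0.681, 0.0]
wrist_force: [-0.0, 0.2, -0.5]
opening: 0.45
grasp_force: 0.0
```

```bash
python3 fold.py
```

```text
time 27.3 tool w -0.048353265148237595 handle dir w -0.01014361277897402 line offset mm -0.16733589012069872 fold -0.0037185839060230944 200 F [ 0.2 -0.   0.5]
```

jog_arm(
  plan={"ticks": [[0, 0.002, 0, 0, 0, 0, 0.6], [0, 0.002, 0, 0, 0, 0, 0.6], [0, 0.002, -0.03, 0, 0, 0, 0.6], [0, 0.002, -0.08, 0, 0, 0, 0.6], [0, 0.002, -0.14, 0, 0, 0, 0.6], [0.03, 0.002, -0.2, 0, 0, 0, 0.6], [0.07, 0.04, -0.22, 0, 0, 0, 0.6], [0.07, 0.09, -0.22, 0, 0, 0, 0.6], [0.07, 0.09, -0.22, 0, 0, 0, 0.6]]},
)

```text
time_s: 28.48
eef_pos: [0.6167, -0.3013, 0.3177]
eef_rot: [-0.001, 0.732, 0.681, 0.0]
wrist_force: [-1.2, -1.3, -0.7]
opening: 0.599
grasp_force: 0.0
```

```bash
python3 - <<'E'
from h import *
print(tool()[0],get_obs()["wrist_force"])
p,d,c=cam("top");cv2.imwrite("pics/t5.png",p);X=cloud(d,c);H=X[...,2]
m=(H>.112)&(H<.15)&(X[...,1]<-.3)&(X[...,1]>-.45)&(abs(X[...,0]-.52)<.08)
if m.sum()>50: print("grip stand x",((X[m][:,:2]-C)@[np.cos(PHI),np.sin(PHI)]).mean(),m.sum())
m=(abs(H-.1105)<.004)&(abs(X[...,0]-.555)<.05)&(X[...,1]>-.16)&(X[...,1]<.06); P=X[m][:,:2]
if len(P)>50:
    vx,vy,x0,y0=cv2.fitLine(P.astype(np.float32),cv2.DIST_HUBER,0,.01,.01).ravel(); print("bar",np.arctan2(vy,vx)%np.pi-(PHI+np.pi/2),len(P))
E
```

```text
[ 0.61668697 -0.30125214  0.31771718] [-1.24673169 -1.31641857 -0.7455191 ]
bar -0.0014538139507727088 832
```

View pics/t5.png

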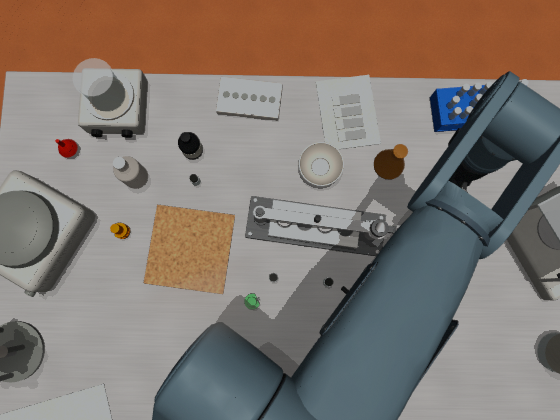

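The mat is empty, the keeper is shut over the row, and the flask, bottles, bowl and vials are all upright. One side-camera check of the wrench, then I hand in.

jog_arm(
  plan={"ticks": [[0, 0, 0, 0, 0, 0, 0.6], [0, 0, 0, 0, 0, 0, 0.6]]},
)

```text
time_s: 28.78
eef_pos: [0.614, -0.3027, 0.3198]
eef_rot: [0.0, 0.733, 0.68, -0.0]
wrist_force: [-0.9, -1.1, 0.3]
opening: 0.604
grasp_force: 0.0
```

```bash
python3 - <<'E'
from h import *
from bench import workorder
g=None
for n in("side","wrist"):
    p,d,c=cam(n);X=cloud(d,c);H=X[...,2]
    m=(H>.112)&(H<.14)&(X[...,1]<-.31)&(X[...,1]>-.42)&(abs(X[...,0]-.52)<.1)
    if m.sum()>50: g=((X[m][:,:2]-C)@[np.cos(PHI),np.sin(PHI)]).mean(); print(n,"grip stand x",g,m.sum()); break
if g is not None and abs(g)<.035: print(workorder.hand_in())
E
```

```text
side grip stand x -0.0002635653102289291 129
the job is handed in; nothing more can be done
None
```

The job is handed in, with no verdict printed: by my measurements, both vessels on the mat are home in sockets 0 and 2, the keeper is shut, the nut was tightened to the click, and the wrench is back straight in line with the sockets.

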